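Snap the sample vial into the shaker's spring clips

ROBOT

A 6-joint arm with a two-finger parallel gripper is mounted at the origin on the work surface. World frame = base frame: x ahead of the robot, y to its left, z up, the work surface at z = 0. Lengths are in mm, angles in rad, forces in N, time in s.
With the tool pointing down it reaches from about 400 to 925 mm from the base axis. Payload 12.5 kg.
Tool frame: the origin (TCP) lies at the very end of the fingers, on their centre line; the grasp point (between the pads) lies 19 mm behind it; z points along the fingers, x is the direction in which the jaws open and shut, and the axes are right-handed (so a half turn about z gives the same grasp; the last joint's range is limited). The gripper opens to 95 mm and grips with 3 to 60 N. Pads are 20 mm wide; open, the fingers measure 119 mm over their backs; the gripper's body (75 mm by 180 mm) begins 59 mm behind the grasp point.
Start: joints at [1.24, 0.491, 1.559, -0, 1.092, -0.106], TCP at [139.302, 609.299, 186.461] pointing down, gripper open.
Joint ranges: [-3.1, 3.1], [-0.84, 2.19], [0.05, 2.79], [-1.13, 4.28], [0.06, 2.93], [-2.69, 2.69]. Speed limits (rad/s): [2.22, 2.22, 2.79, 3.14, 3.14, 3.14].

INTERFACE

Orientations are given as [roll, pitch, yaw] about the fixed x, y, z axes, in that order (R = Rz(yaw) Ry(pitch) Rx(roll)).
In Python, from cell import state, viewer, ticket, look_for, regions_of gives the robot as it stands.
- The arm moves only by the shell command python3 -m inch 'ROWS'. ROWS is JSON, a list of rows, each a list of 7 numbers: the turn, a rotation vector about the world's x, y, z in degrees, then the shift along the world's x, y, z in mm, then the opening, from -1 (shut) to 1 (fully open). In form: [[rx, ry, rz, tx, ty, tz, hand], ...]. A call has 1 to 10 rows; each row shifts and turns the commanded pose from where the row before left it; what a row does not reach is not made up. A row lasts 1/10 s, in which the tool goes at most 50 mm and 8.59 degrees, less where a joint would pass 70% of its speed; a pose out of reach is approached as far as the arm can. A call with a gripper value outside its range is refused whole. The fingers move at their own pace and stop on an object; the grip force is fixed at half the most. Time passes only in rows, so rows that do not move let the fingers close. It gives the time, the measured TCP pose, the force and the opening at its end, in the units of the state.
- state(): the state, without advancing time (a new reading comes with each control period).
- viewer.read_camera(name): name is "scene" or "top" or "wrist"; returns a dict with "color" (480x640x3 uint8, red, green, blue), "depth" (480x640 float32, mm along the optical axis (not along the pixel's ray), 0 where there is no reading), "fx", "fy", "cx", "cy" (pixels), "dist_coeffs" ([k1, k2, p1, p2, k3] as OpenCV has them; the pictures are not rectified), "position" and "orientation" of the camera in the world. Camera axes: x right, y down, z forward; pixel columns grow to the right and rows downward; lengths in mm; the calibration is good to about 2 mm. A picture is of the moment at which its call begins.
- ticket.job_done(): hands the job in, once; it reports no verdict.
Trained networks look in the newest picture that a camera, given by its name, has taken for a name from the list of things; names that differ only in an ending like _2 or _b are one class to them, and where a whole thing is asked for, a point or a joint stands for the part that bears it (a point fixed in the world has none). Each returns a list of dicts, best first, with "score" (0 to 1); they miss things now and then, are a little off and sometimes report something else, mostly with a low value. They report only what shows in the picture. A call takes as long as a camera call.
- look_for(name, camera): "box" ([left, top, right, bottom] as shares, 0 to 1, of the picture: columns of its width, rows of its height, round what is visible of it).
- regions_of(name, camera): "pixels" (480x640 bool, what is visible of it) and "box" ([left, top, right, bottom] as shares, 0 to 1, of the picture: columns of its width, rows of its height, round what is visible of it).
The state is a dict: "t": time; "joints": joint angles; "qvel": joint speeds; "tau": joint torques, N m; "eef_pos": TCP position; "tcp_rot": TCP orientation; "ft_force": force on the tool from outside, world axes, zero at the start; "moment": the same for the moment, N m; "opening": opening from 0.0 (shut) to 1.0 (fully open).
Only numpy, scipy, OpenCV 4.12 (cv2) and the standard library are available. Lean on these libraries where they do the work, as an engineer would, in place of code of your own. Each camera call takes 0.05 s, during which the arm holds its last target. There are 200 camera calls.

TASK

Load the amber sample vial that lies on the blue tray into the empty white holder on the bench shaker: lay it centrally along the holder's two spring clips, with its cap pointing towards the shaker's control panel like the vial that is already loaded, and press it straight down until both clips have snapped around it and it sits fully home and level in its saddles. Let go of it, and leave the loaded vial, the clear vial on the tray, the bottle and the jar where they are.

Things in the scene. Friction and masses are not known exactly. Their poses are not given: they have to be found in the camera images.
- vial: the amber glass sample vial to load: white screw cap, white label band, lying on the tray, axis 18 mm above the table. Glass 28 mm in diameter and 78 mm long, then shoulder and cap (24 mm in diameter); 98 mm in all; about 60 g. Origin on its axis at the middle of the straight glass; its x axis points towards the cap (glass from x = -39 to +39 mm, cap end at +59 mm)
- vial_cap (a point): centre of the outer end of the amber vial's cap, 59 mm from the vial's origin along its axis
- holder_free: the empty vial holder on the shaker: white plastic disc 90 mm in diameter with two stainless spring clips, open at the top. Origin at the centre of its underside, on the platform; z up; x along the clips' line (where the vial lies), pointing away from the control panel, so the cap goes to -x. Disc top at z = 20 mm. Clips at x = -25 and +25 mm, with 38 mm free between them for the gripper
- free_seat (a point): where the origin of the amber vial lies when fully seated in the empty holder: 47 mm above the holder's origin, on its z axis; the vial then rests in V saddles. Same axes as the holder
- free_mouth (a point): middle of the empty holder between the inward beads of the clips' sprung fingers, 9 mm above the seat. Beads 20 to 22 mm apart here; lips above flare to 40 mm apart at 16 mm above the seat. A vial laid on the clips rests with its axis about 20 mm above the seat; pressed 10 mm down it spreads the fingers to 28 mm, then snaps home. Pressing takes some 8 to 14 N in all; its weight is not enough
- holder_loaded: the other holder, alike in size and axes, with a vial already clipped into it; it stands beside the empty one on the platform, 110 mm from it centre to centre along y, and the two swap places from start to start
- loaded_vial: the amber vial already clipped into the other holder, cap towards the control panel; same size, origin and axes as the amber vial; leave alone
- blank_vial: clear pale glass vial with a black cap and the same size, origin and axes, lying on the tray 86 mm from the amber vial, side by side; the two swap places from start to start; leave alone
- shaker: stainless bench shaker, fixed: housing 240 mm (x) by 280 mm (y), with a sloped control panel (meter, lamps, knob, switches) along its -x side reaching to x = -195 mm. Origin at the centre of the housing on the table; its platform, a flat plate carrying both holders at y = -55 and +55 mm, is 89 mm above the table
- tray: shallow blue sample tray with a steel rim, fixed, 150 mm (x) by 220 mm (y); origin at the centre of its underside. Floor 4 mm above the table, rim 10 mm. The two vials lie along its x axis near y = -43 and +43 mm, each between 4 mm high ribs 10.5 to 14.5 mm from the vial's axis, 22 to 36 mm either side of the tray's middle in x; flat floor between
- reagent: amber reagent bottle with a white cap, 60 mm in diameter and 130 mm tall, standing on the bench at the left; origin at the centre of its base; leave alone
- cap_jar: clear jar with a blue lid, 70 mm in diameter and 75 mm tall, standing on the bench at the right; origin at the centre of its base; leave alone

How it is judged (in metres and radians):
At the end, for the whole second after the job is handed in: Amber vial at rest and let go in the empty holder: axis within 2.5 mm of seated height, 3 mm of the centre line, 0.06 rad of parallel, middle within 10 mm of the holder's, cap on the panel side. Loaded vial moved under 12 mm, clear vial 15 mm, bottle and jar 20 mm (z of vial in the frame of holder_free between 0.0445 and 0.0495 m and y of vial in the frame of holder_free between -0.003 and 0.003 m and x of vial in the frame of holder_free between -0.01 and 0.01 m and x of vial_cap in the frame of holder_free below -0.03 m and angle between the x axis of vial and the x axis of holder_free, either way round below 0.06 rad and linear speed of vial below 0.02 m/s and angular speed of vial below 0.2 rad/s and distance of loaded_vial from where it was at the start of the episode below 0.012 m and distance of blank_vial from where it was at the start of the episode below 0.015 m and distance of each of reagent, cap_jar from where it was at the start of the episode below 0.02 m); the robot touches nothing.
It fails at once if the vial already loaded is moved by 12 mm or more (distance of loaded_vial from where it was at the start of the episode above 0.012 m).
It fails at once if the clear vial on the tray is moved by 15 mm or more (distance of blank_vial from where it was at the start of the episode above 0.015 m).
It fails at once if the reagent bottle is moved by 20 mm or more (distance of reagent from where it was at the start of the episode above 0.02 m).
It fails at once if the jar of caps is moved by 20 mm or more (distance of cap_jar from where it was at the start of the episode above 0.02 m).
It also fails if it takes over 40 s, if anything falls off the work surface, if the arm or the gripper's body presses on something with over 40 N, if the wrist force passes 120 N, or if a joint passes its speed limit or range.

## Working session

There is one attempt and no reset: what is moved stays moved. The work goes in short steps, Python scripts to look and compute and a shell command to move; the robot and the scene stay as the last step left them, time stands still between calls to the robot, and variables do not carry over. Pictures are saved under pics/ and viewed, on a budget of 10 in all, crops included, one or two more only if the job needs it, and the job is handed in when it is done.

```bash
mkdir -p pics; ls
cat > h.py <<'E'
import numpy as np, cv2
from scipy.spatial.transform import Rotation as R
from cell import state, viewer, ticket, look_for, regions_of
def Rc(o):
    o=np.array(o)
    if o.shape==(3,3): return o
    return R.from_euler('xyz',o).as_matrix() if o.size==3 else R.from_quat(o).as_matrix()
def cloud(c,mask):
    v,u=np.nonzero(mask&(c['depth']>0)); z=c['depth'][v,u].astype(float)
    K=np.array([[c['fx'],0,c['cx']],[0,c['fy'],c['cy']],[0,0,1.]])
    n=cv2.undistortPoints(np.c_[u,v].astype(float)[:,None],K,np.array(c['dist_coeffs'],float))[:,0]
    return np.c_[n*z[:,None],z]@Rc(c['orientation']).T+np.array(c['position'])
def save(c,name): cv2.imwrite('pics/'+name,c['color'][:,:,::-1])
E
python3 - <<'E'
from h import *
s=state();print(s)
for cam in('scene','top'):
    c=viewer.read_camera(cam);save(c,cam+'0.png');print(cam,c['position'],c['orientation'],c['fx'])
    for n in('vial','holder_free','holder_loaded','loaded_vial','blank_vial','shaker','tray','reagent','cap_jar'):
        for r in regions_of(n,cam)[:3]:
            P=cloud(c,r['pixels']); 
            print(n,round(r['score'],2),np.round(np.array(r['box'])*[640,480,640,480]),np.round(np.median(P,0)),np.round(np.percentile(P,[2,98],axis=0)).tolist() if len(P) else 0)
E
```

```text
pics
{'t': 0.0, 'joints': array([ 1.24040143e+00,  4.91567560e-01,  1.55950355e+00,  3.26504998e-06,
        1.09167361e+00, -1.05560925e-01]), 'qvel': array([ 1.13063702e-05, -1.17916486e-03, -7.17463907e-05,  2.49901090e-03,
        9.92481881e-04, -5.90066370e-04]), 'tau': array([-4.85470937e-04, -6.12648010e+01, -2.58184952e+01,  6.92013488e-02,
        4.82780510e-02, -1.49703887e-04]), 'eef_pos': array([139.19698278, 608.99871009, 185.83816236]), 'tcp_rot': array([-3.14146839e+00,  1.14535568e-03,  1.34596092e+00]), 'ft_force': array([ 1.10485887,  0.23503643, -0.19422791]), 'moment': array([-0.01546302, -0.00802885,  0.04070467]), 'opening': 0.9985629082375864}
scene [1342.61560328  871.1163945  1144.67095365] [-2.27836551  0.01497995  2.3772279 ] 585.6530683904857
vial 0.58 [244. 218. 264. 240.] [ 579. -233.   25.] [[524.0, -283.0, 1.0], [618.0, -211.0, 33.0]]
holder_free 0.82 [380. 273. 420. 311.] [535. 293. 107.] [[488.0, 250.0, 88.0], [565.0, 328.0, 144.0]]
holder_loaded 0.97 [347. 249. 389. 286.] [538. 190. 106.] [[486.0, 139.0, 88.0], [566.0, 218.0, 146.0]]
loaded_vial 0
[... 1084 characters left out ...]
oaded_vial 0.66 [249. 227. 263. 259.] [506. 171. 148.] [[465.0, 159.0, 138.0], [553.0, 184.0, 155.0]]
blank_vial 0.73 [365. 221. 384. 254.] [ 529. -163.   31.] [[488.0, -187.0, 22.0], [568.0, -140.0, 39.0]]
blank_vial 0.71 [203. 224. 240. 256.] [519. 280. 110.] [[477.0, 239.0, 99.0], [559.0, 324.0, 153.0]]
shaker 0.79 [189. 199. 289. 308.] [458. 226.  88.] [[335.0, 89.0, 38.0], [632.0, 362.0, 96.0]]
tray 0.95 [340. 193. 429. 261.] [ 561. -196.    5.] [[467.0, -309.0, -2.0], [649.0, -86.0, 15.0]]
reagent 0.82 [128. 212. 157. 231.] [568. 491.  89.] [[544.0, 476.0, 16.0], [595.0, 521.0, 133.0]]
cap_jar 0.87 [460. 247. 489. 270.] [ 463. -459.   74.] [[434.0, -497.0, 13.0], [494.0, -435.0, 82.0]]
```

Run:
```python
import cv2,numpy as np
t=cv2.imread('pics/top0.png');
a=cv2.resize(t[190:310,180:290],None,fx=3.6,fy=3.6,interpolation=2)
b=cv2.resize(t[185:270,335:435],None,fx=3.6,fy=3.6,interpolation=2)
o=np.zeros((432,800,3),np.uint8);o[:432,:396]=a;o[:306,400:760]=b
cv2.imwrite('pics/v1.png',o)
```

```text
(no output)
```

View pics/v1.png

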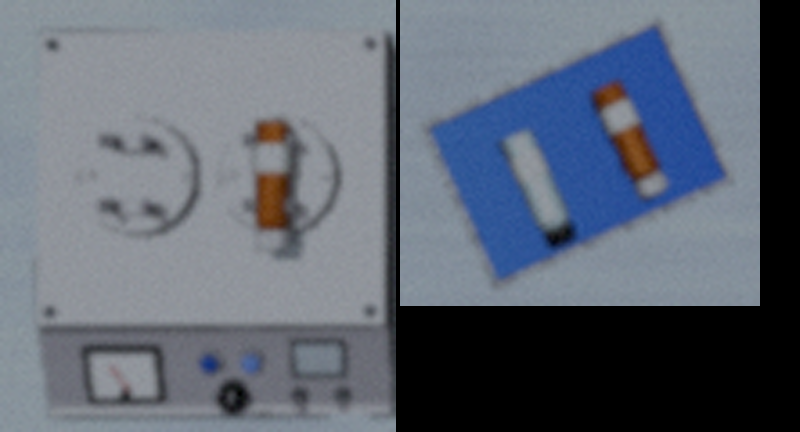

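The top view has +x up. The empty holder is on the left at about (518, 280) and the loaded one on the right. The amber vial is on the tray, at about (568, -240), with its cap to the lower right, so its axis is about 25° off. I'll look from near, starting with the empty holder.

```bash
python3 -m inch '[[0,0,1.3,30,-32,20,1],[0,0,1.3,34,-32,20,1],[0,0,1.3,34,-32,20,1],[0,0,1.3,34,-32,20,1],[0,0,1.3,34,-32,20,1],[0,0,1.3,34,-32,20,1],[0,0,1.3,34,-32,20,1],[0,0,1.3,34,-32,20,1],[0,0,1.3,34,-32,10,1],[0,0,1.3,34,-32,10,1]]'; python3 -m inch '[[0,0,0,0,0,0,1],[0,0,0,0,0,0,1]]'
python3 - <<'E'
from h import *
s=state();print(s['eef_pos'],s['tcp_rot'],s['joints'])
c=viewer.read_camera('wrist');save(c,'w1.png');print(c['position'],c['orientation'],c['fx'])
for n in('holder_free','holder_loaded','loaded_vial','free_mouth'):
    for r in regions_of(n,'wrist')[:3]:
        P=cloud(c,r['pixels'])
        print(n,round(r['score'],2),np.round(np.array(r['box'])*[640,480,640,480]),np.round(np.median(P,0)),np.round(np.percentile(P,[2,98],axis=0)).tolist() if len(P) else 0)
E
```

```text
t: 2.0
eef_pos: [472.7, 291.2, 365.2]
tcp_rot: [3.141, -0.001, 1.574]
ft_force: [-0.3, 0.2, 0.6]
opening: 1.0
t: 2.2
eef_pos: [472.0, 292.1, 364.1]
tcp_rot: [-3.141, -0.0, 1.571]
ft_force: [-0.1, -0.1, -1.0]
opening: 1.001
[472.01164422 292.10798485 364.13069996] [-3.14135785e+00 -1.88585380e-04  1.57055907e+00] [ 4.35022398e-01  2.58777395e-01  1.45135667e+00  2.72642701e-04
  1.43159199e+00 -1.13557454e+00]
[392.60009106 292.22281236 562.34028265] [2.86456190e+00 1.26348320e-03 1.57126613e+00] 408.72337271948254
holder_free 0.64 [275. 193. 358. 273.] [512. 283. 109.] [[472.0, 243.0, 92.0], [552.0, 324.0, 151.0]]
holder_loaded 0.73 [183. 199. 264. 276.] [513. 190. 109.] [[473.0, 133.0, 92.0], [551.0, 217.0, 152.0]]
loaded_vial 0.84 [197. 190. 228. 282.] [503. 176. 147.] [[458.0, 161.0, 111.0], [551.0, 187.0, 151.0]]
free_mouth 0.85 [279. 198. 356. 276.] [512. 283. 109.] [[473.0, 243.0, 92.0], [553.0, 324.0, 151.0]]
```

View pics/w1.png

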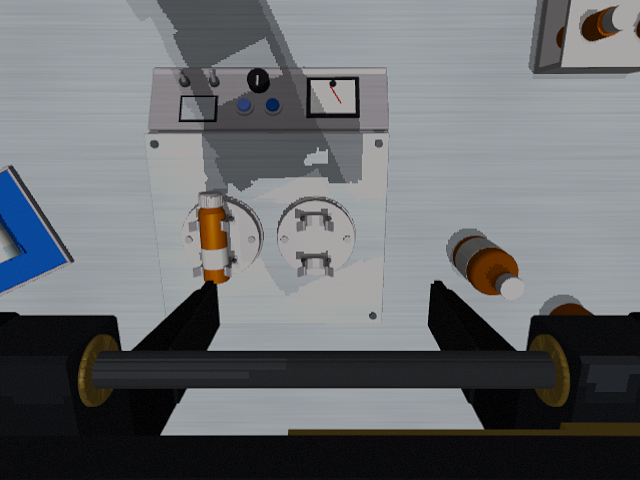

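The wrist view has up = -x. The empty holder is at pixel (316, 237), with its clips at (314, 220) and (316, 263). The loaded vial is at (213, 237) with its cap towards the panel. Next I'll fit the holder's centre and yaw.

```bash
cat > holder.py <<'E'
from h import *
def holder(c,g=None):
    P=cloud(c,np.ones((480,640),bool))
    if g is None: g=np.array([512,285])
    D=P[(abs(P[:,2]-109)<4)&(np.hypot(*(P[:,:2]-g).T)<60)]
    (x,y),r=cv2.minEnclosingCircle(D[:,:2].astype(np.float32))
    C=P[(P[:,2]>122)&(P[:,2]<165)&(np.hypot(*(P[:,:2]-g).T)<46)]
    a=C[C[:,0]<x];b=C[C[:,0]>x]
    mid=lambda q:(np.percentile(q,1,axis=0)+np.percentile(q,99,axis=0))/2
    ma,mb=mid(a),mid(b)
    print('disc',round(x,1),round(y,1),'r',round(r,1),'n',len(D),'zmed',np.median(D[:,2]).round(1))
    print('clips',ma.round(1),mb.round(1),'mid',((ma+mb)/2).round(1),'yaw',np.degrees(np.arctan2(*(mb-ma)[1::-1])).round(2),'zmax',np.percentile(C[:,2],99).round(1),len(C))
    return P
E
python3 - <<'E'
from holder import *
c=viewer.read_camera('wrist');P=holder(c)
pl=P[(abs(P[:,2]-89)<3)]
print('plat z',np.median(pl[:,2]))
r=cv2.minAreaRect(pl[(abs(pl[:,1]-230)<180)&(abs(pl[:,0]-510)<170)][:,:2].astype(np.float32));print(r)
m=regions_of('loaded_vial','wrist')[0]
V=cloud(c,m['pixels']);V=V[V[:,2]>138]
d=V[:,:2]-V[:,:2].mean(0);u=np.linalg.svd(d,full_matrices=False)[2][0];print('loaded',V.mean(0),np.degrees(np.arctan2(u[1],u[0]))%180)
E
```

```text
disc 515.8 282.8 r 45.0 n 3743 zmed 108.8
clips [491.1 282.6 137.6] [540.7 283.  137.8] mid [515.9 282.8 137.7] yaw 0.45 zmax 153.3 676
plat z 88.85847940110804
((517.1358032226562, 227.923095703125), (235.29611206054688, 275.1810607910156), 0.2899733781814575)
loaded [514.9724067  282.88450265 149.01183236] 0.8181649427015004
```

```bash
python3 -m inch '[[0,0,0,0,-48,0,1],[0,0,2.5,2,-48,0,1],[0,0,2.5,2,-48,0,1],[0,0,2.5,2,-48,0,1],[0,0,2.5,2,-48,0,1],[0,0,2.5,4,-48,0,1],[0,0,2.5,8,-48,0,1],[0,0,2.5,10,-48,0,1],[0,0,2.5,10,-48,0,1],[0,0,2.5,10,-48,0,1]]'; python3 -m inch '[[0,0,2.5,10,-20,-20,1],[0,0,0,5,-15,-20,1],[0,0,0,0,0,0,1],[0,0,0,0,0,0,1]]'
python3 - <<'E'
from h import *
s=state();print(s['eef_pos'],s['tcp_rot'],s['joints'])
c=viewer.read_camera('wrist');save(c,'w2.png')
for n in('vial','blank_vial','tray'):
    for r in regions_of(n,'wrist')[:3]:
        V=cloud(c,r['pixels']); print(n,round(r['score'],2),np.round(np.array(r['box'])*[640,480,640,480]))
        if n!='tray':
            V=V[(V[:,2]>20)&(V[:,2]<40)]
        if len(V)>20:
            print(cv2.minAreaRect(V[:,:2].astype(np.float32)),np.percentile(V[:,2],[5,50,98]))
            m=V[:,:2].mean(0);u=np.linalg.svd(V[:,:2]-m,full_matrices=False)[2][0];print(m,np.degrees(np.arctan2(u[1],u[0]))%180)
E
```

```text
t: 3.55
eef_pos: [521.7, -188.8, 364.5]
tcp_rot: [3.141, 0.0, 1.968]
ft_force: [0.7, 1.0, 0.3]
opening: 0.998
t: 3.95
eef_pos: [536.6, -221.6, 324.6]
tcp_rot: [-3.141, -0.001, 2.009]
ft_force: [0.0, -0.4, 1.2]
opening: 1.001
[ 536.57947573 -221.5650529   324.58821728] [-3.14137273e+00 -6.25184184e-04  2.00923934e+00] [-5.05456923e-01  3.19649595e-01  1.46443535e+00  1.92999947e-04
  1.35814303e+00 -2.51473712e+00]
vial 0.57 [287. 166. 311. 250.]
((565.0479736328125, -241.88458251953125), (97.62322998046875, 26.72093963623047), 24.659591674804688) [23.46007949 29.35990754 32.70011228]
[ 564.00820335 -241.43935017] 24.013376530868555
blank_vial 0.85 [357. 163. 380. 243.]
((523.7384643554688, -165.64727783203125), (97.14633178710938, 27.274385452270508), 23.83709716796875) [22.95038935 29.18485072 32.57533523]
[ 523.49012728 -166.91922668] 24.003631367777327
tray 0.62 [244. 154. 427. 272.]
((556.8450927734375, -197.7753143310547), (155.97879028320312, 224.25045776367188), 24.255340576171875) [ 2.16386393  3.85700812 10.52223977]
[ 554.59709402 -199.26137854] 113.67047215219665
```

View pics/w2.png

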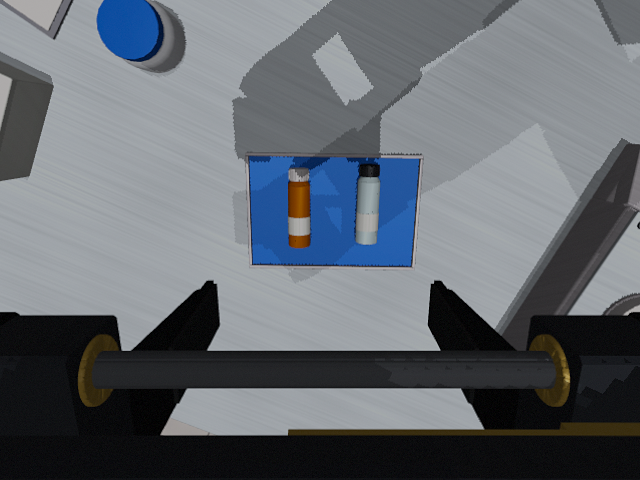

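The amber vial is at (299, 207), cap up (towards -x and a little -y), and the clear vial is at (368, 204). Taking the 10 mm cap offset off the rectangle's centre puts the vial's origin at about (574, -238) with axis 24.2°. The spacing to the clear vial comes out at 86.8 mm, against 86 given. I'll descend to a hover and recheck there.

```bash
python3 -m inch '[[0,0,-0.9,7,-3,-35,0.3],[0,0,0,7,-3,-40,0.3],[0,0,0,7,-3,-40,0.3],[0,0,0,8,-4,-40,0.3],[0,0,0,8,-3,-30,0.3],[0,0,0,0,0,0,0.3],[0,0,0,0,0,0,0.3]]'
python3 - <<'E'
from h import *
s=state();print(s['eef_pos'],s['tcp_rot'])
c=viewer.read_camera('wrist');save(c,'w3.png')
P=cloud(c,np.ones((480,640),bool))
p=s['eef_pos'][:2]; V=P[(P[:,2]>22)&(P[:,2]<38)&(np.hypot(*(P[:,:2]-p).T)<75)]
e=np.array([np.cos(np.radians(24.2)),np.sin(np.radians(24.2))]);n=np.array([-e[1],e[0]])
q=(V[:,:2]-p); a=q@e;b=q@n;k=abs(b)<22
print(len(V),'along',np.percentile(a[k],[.5,99.5]),'across',np.percentile(b[k],[1,50,99]))
V=V[k];print(cv2.minAreaRect(V[:,:2].astype(np.float32)),np.percentile(V[:,2],98))
E
```

```text
t: 4.85
eef_pos: [573.9, -237.9, 140.5]
tcp_rot: [3.141, 0.0, 1.994]
ft_force: [0.1, -0.1, 0.0]
opening: 0.65
[ 573.90565173 -237.93059644  140.46462899] [3.14122454e+00 3.92468074e-04 1.99408490e+00]
4060 along [-57.9596161   38.89029749] across [-12.31489083   0.35490974  13.27872844]
((565.265380859375, -241.22610473632812), (97.77426147460938, 26.765039443969727), 24.63688850402832) 32.441050549042004
```

View pics/w3.png

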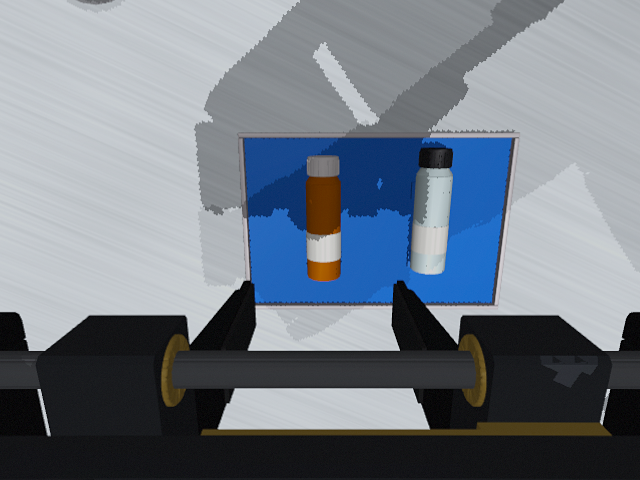

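The vial is centred between the fingers at (323, 218): along-error is under 0.5 mm and across-error 0.4 mm. I'll descend and grip.

```bash
python3 -m inch '[[0,0,0.2,0,0,-35,0.3],[0,0,0,0,0,-35,0.3],[0,0,0,0,0,-33,0.3],[0,0,0,0,0,-20,0.3],[0,0,0,0,0,-9,0.3],[0,0,0,0,0,0,0.3],[0,0,0,0,0,0,-1],[0,0,0,0,0,0,-1],[0,0,0,0,0,0,-1],[0,0,0,0,0,0,-1]]'; python3 -m inch '[[0,0,0,0,0,0,-1],[0,0,0,0,0,0,-1]]'
```

```text
t: 5.9
eef_pos: [573.9, -238.3, 8.0]
tcp_rot: [3.141, 0.001, 1.997]
ft_force: [-0.0, -0.5, -0.1]
opening: 0.372
t: 6.1
eef_pos: [573.6, -238.2, 7.4]
tcp_rot: [3.142, -0.0, 1.997]
ft_force: [-0.2, -0.3, 0.4]
opening: 0.204
```

The opening is 0.204, about 19 mm, which is less than the vial's 28 mm. I need to look before going on.

```bash
python3 -m inch '[[0,0,0,0,0,0,-1]]'
python3 - <<'E'
from h import *
s=state();print(s['eef_pos'],s['opening'],s['ft_force'])
c=viewer.read_camera('wrist');save(c,'w4.png')
P=cloud(c,np.ones((480,640),bool))
p=s['eef_pos'][:2]
e=np.array([np.cos(np.radians(24.4)),np.sin(np.radians(24.4))]);n=np.array([-e[1],e[0]])
q=(P[:,:2]-p); a=q@e;b=q@n;k=(abs(b)<25)&(abs(a)<75)&(P[:,2]>13)&(P[:,2]<60)
for lo in range(-65,60,10):
    j=k&(a>=lo)&(a<lo+10)
    if j.sum()>20: print(lo,j.sum(),np.percentile(b[j],[2,98]).round(1),np.percentile(P[j,2],[5,95]).round(1))
E
```

```text
t: 6.2
eef_pos: [573.6, -238.2, 7.3]
tcp_rot: [3.142, -0.0, 1.997]
ft_force: [0.3, -0.9, -0.7]
opening: 0.119
[ 573.597188   -238.21239334    7.26387739] 0.11919610957709303 [ 0.30001035 -0.86341289 -0.66050838]
-65 479 [-10.6  11.6] [15.7 29.9]
-55 1240 [-11.3  12.5] [20.5 30.6]
-45 1249 [-11.7  12.9] [21.7 31.5]
-35 1246 [-12.3  13.6] [23.5 32. ]
-25 1181 [-12.   13.4] [23.4 32.1]
-15 1654 [-12.1  13.6] [23.9 58.2]
-5 576 [-4.7  6.6] [30.  51.2]
5 513 [-4.7  6.6] [30.4 38.6]
15 426 [-5.  7.] [30.2 32.5]
```

View pics/w4.png

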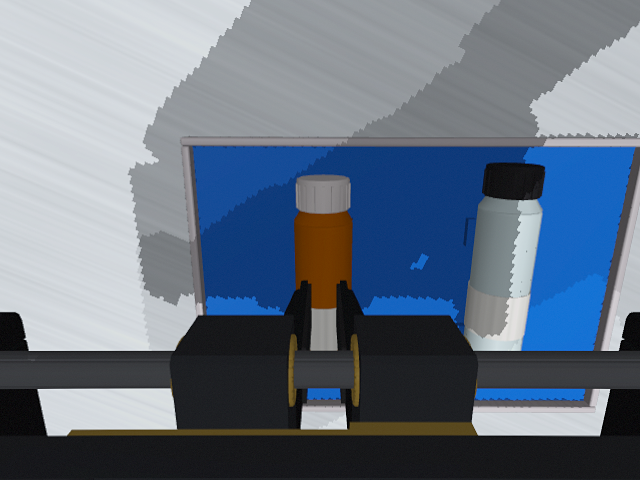

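Run:
```python
from h import *
s=state();print(s['eef_pos'],s['opening'],s['joints'])
c=viewer.read_camera('wrist');print(c['position'],c['orientation'])
P=cloud(c,np.ones((480,640),bool)); 
e=np.array([np.cos(np.radians(24.4)),np.sin(np.radians(24.4))]);n=np.array([-e[1],e[0]])
d=c['depth']
for u in(303,308,324,340,345):
  for v in(270,280,284,288,292,300,310):
    m=np.zeros((480,640),bool);m[v,u]=1;q=cloud(c,m)
    if len(q): print(u,v,d[v,u].round(1),((q[0,:2]-s['eef_pos'][:2])@e).round(1),((q[0,:2]-s['eef_pos'][:2])@n).round(1),q[0,2].round(1))
c=viewer.read_camera('scene')
r=regions_of('vial','scene')
for x in r[:2]:
    print(x['score'],np.round(np.array(x['box'])*[640,480,640,480]),np.median(cloud(c,x['pixels']),0))
```

```text
[ 573.5674526  -238.22449156    7.23960209] 0.07607920784724238 [-4.99990561e-01  7.02127417e-01  1.71941045e+00  7.77978928e-05
  7.20185849e-01 -2.49704472e+00]
[ 501.03743032 -270.03465795  205.43287223] [2.86492688e+00 1.09001520e-03 1.99769799e+00]
303 270 187.7 -16.0 -8.5 28.3
303 280 189.6 -10.9 -8.6 27.8
303 284 189.4 -9.1 -8.6 28.4
303 288 190.0 -7.2 -8.6 28.4
303 292 167.8 -14.0 -7.5 49.5
303 300 160.5 -13.8 -7.1 57.2
303 310 151.3 -14.0 -6.6 66.7
308 270 187.0 -16.2 -6.2 29.0
308 280 180.3 -14.2 -5.9 36.4
308 284 177.0 -13.7 -5.8 40.0
308 288 171.4 -14.2 -5.6 45.8
308 292 169.0 -13.5 -5.5 48.4
308 300 160.5 -13.8 -5.1 57.2
308 310 150.7 -14.2 -4.8 67.2
324 270 184.1 -17.2 1.1 31.6
324 280 187.3 -11.7 1.1 29.8
324 284 185.9 -10.4 1.1 31.7
324 288 186.4 -8.5 1.2 31.7
324 292 186.8 -6.6 1.2 31.9
324 300 187.1 -3.0 1.2 32.5
324 310 189.2 2.3 1.2 31.9
340 270 187.3 -16.1 8.5 28.6
340 280 180.7 -14.1 8.2 36.1
340 284 176.3 -14.0 8.0 40.7
340 288 173.3 -13.5 7.9 43.9
340 292 167.6 -14.1 7.7 49.7
340 300 159.8 -14.1 7.4 57.8
340 310 152.0 -13.7 7.1 66.0
345 270 190.0 -15.2 10.9 26.1
345 280 189.5 -10.9 10.9 27.8
345 284 191.5 -8.4 11.0 26.5
345 288 191.9 -6.4 11.0 26.6
345 292 168.8 -13.6 9.8 48.6
345 300 160.6 -13.8 9.4 57.0
345 310 150.3 -14.4 8.9 67.5
0.77 [244. 215. 263. 245.] [ 588.28976632 -229.30525497   25.03579238]
```

The fingers closed over the top of the vial: their visible ends sit at z≈33–36, although the reported TCP is at z=7. The vial hasn't moved. I'll lift off, reopen, and measure where the fingertips really are.

```bash
python3 -m inch '[[0,0,0,0,0,30,0.3],[0,0,0,0,0,40,0.3],[0,0,0,0,0,40,0.3],[0,0,0,0,0,23,0.3],[0,0,0,0,0,0,0.3],[0,0,0,0,0,0,0.3],[0,0,0,0,0,0,0.3]]'
python3 - <<'E'
from h import *
s=state();p=s['eef_pos'];print(p,s['opening'],s['tcp_rot'])
T=Rc(s['tcp_rot'])
for cam in('wrist','scene'):
    c=viewer.read_camera(cam); save(c,cam+'5.png')
    P=cloud(c,np.ones((480,640),bool)); q=(P-p)@T   # tool frame
    k=(abs(q[:,0])<65)&(abs(q[:,1])<25)&(q[:,2]>-75)&(q[:,2]<40)
    print(cam,k.sum())
    for z in range(-75,40,6):
        j=k&(q[:,2]>=z)&(q[:,2]<z+6)
        if j.sum()>3: print(z,j.sum(),'x',np.percentile(q[j,0],[2,25,75,98]).round(1),'y',np.percentile(q[j,1],[2,98]).round(1))
c=cv2.imread('pics/scene5.png')[150:300,180:340];cv2.imwrite('pics/scene5c.png',cv2.resize(c,None,fx=4,fy=4,interpolation=2))
E
```

```text
t: 7.1
eef_pos: [573.0, -237.9, 139.0]
tcp_rot: [-3.14, -0.002, 1.997]
ft_force: [0.4, -0.2, -0.0]
opening: 0.541
[ 573.00482397 -237.89549795  138.9716143 ] 0.5408656599619207 [-3.14036145e+00 -1.72301928e-03  1.99702296e+00]
wrist 3829
-75 646 x [-34.2 -28.1  29.5  36. ] y [-14.1  -5.2]
-69 632 x [-33.5 -27.1  29.1  35.3] y [-14.3  -1.6]
-63 558 x [-32.9 -26.3  28.2  34.5] y [-14.4   1.6]
-57 532 x [-32.1 -25.1  27.6  34. ] y [-14.4   5.2]
-51 474 x [-31.4 -25.1  27.2  33.1] y [-14.4   7. ]
-45 402 x [-30.8 -25.   26.8  32.5] y [-14.3   7.8]
-39 339 x [-29.1 -24.9  26.8  31. ] y [-14.3   7.5]
-33 245 x [-28.8 -24.9  26.8  30.4] y [-14.3   7.4]
scene 167
-75 22 x [-36.7 -30.1  32.2  37.1] y [-9.8 15.6]
-69 28 x [-35.6 -27.5  34.2  37.8] y [-7.4 18. ]
-63 20 x [-36.2 -29.4  33.2  36. ] y [-4.5 17.2]
-57 19 x [-34.6 -29.5  34.4  36.2] y [-10.9  13.2]
-51 25 x [-34.5 -28.5  30.9  36. ] y [-7.8 14.6]
-45 18 x [-32.3 -28.3  31.   34.3] y [-9.1 14. ]
-39 16 x [-31.8 -29.2  30.2  32.7] y [-9.3 15.4]
-33 15 x [-31.1 -29.1  29.7  31.8] y [-11.5  11.7]
-27 4 x [-32.2 -31.1  28.3  29.9] y [-7.6  8.3]
```

View pics/scene5c.png

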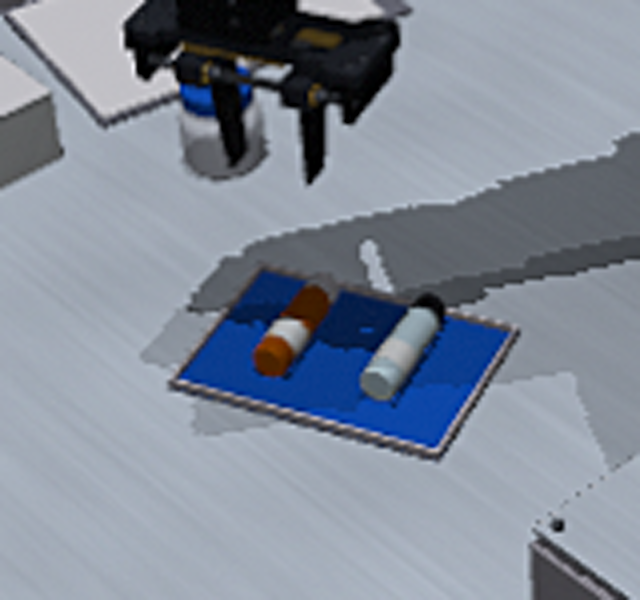

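Both cameras agree: the real fingertips end about 27 mm short of the reported TCP, and their centre is about 3.4 mm off along tool -y and 1 mm along +x. So I'll work with that measured tool offset. The tips need the reported z to be about -19, and the TCP needs to shift by (+4.7, +1.0). I'll descend in steps and watch the force.

```bash
python3 -m inch '[[0,0,0,4.7,1,-40,0.3],[0,0,0,0,0,-40,0.3],[0,0,0,0,0,-35,0.3],[0,0,0,0,0,-18,0.3],[0,0,0,0,0,-10,0.3],[0,0,0,0,0,-6,0.3],[0,0,0,0,0,0,0.3],[0,0,0,0,0,0,0.3]]'
python3 - <<'E'
from h import *
s=state();p=s['eef_pos'];print(p,s['opening'],s['ft_force'])
E
python3 -m inch '[[0,0,0,0,0,-5,0.3],[0,0,0,0,0,-2,0.3],[0,0,0,0,0,-2,0.3],[0,0,0,0,0,0,0.3]]'
```

```text
t: 8.0
eef_pos: [578.7, -237.4, -7.9]
tcp_rot: [3.141, 0.001, 1.997]
ft_force: [-0.7, -0.3, -0.5]
opening: 0.649
[ 578.70983506 -237.40481687   -7.93148064] 0.6494538301068705 [-0.658133   -0.32528556 -0.47762549]
t: 8.4
eef_pos: [578.2, -237.1, -17.9]
tcp_rot: [-3.141, -0.0, 1.997]
ft_force: [0.4, -0.5, -0.3]
opening: 0.651
```

```bash
python3 -m inch '[[0,0,0,0,0,-1,-1],[0,0,0,0,0,0,-1],[0,0,0,0,0,0,-1],[0,0,0,0,0,0,-1],[0,0,0,0,0,0,-1],[0,0,0,0,0,0,-1],[0,0,0,0,0,0,-1]]'
```

```text
t: 9.1
eef_pos: [578.3, -237.2, -18.7]
tcp_rot: [-3.142, -0.0, 1.997]
ft_force: [0.8, 0.5, -0.0]
opening: 0.288
```

```bash
python3 -m inch '[[0,0,0,0,0,0,-1],[0,0,0,0,0,0,-1]]'
```

```text
t: 9.3
eef_pos: [578.3, -237.2, -18.7]
tcp_rot: [3.142, -0.0, 1.997]
ft_force: [0.0, 0.1, 0.4]
opening: 0.287
```

The grip is good: opening 0.287, or 27 mm. Next I lift and carry to above the empty holder, with the reported TCP going to (519, 282) and a turn of -24°.

```bash
python3 -m inch '[[0,0,0,0,0,15,-1],[0,0,0,0,0,35,-1],[0,0,0,0,0,40,-1],[0,0,0,0,0,40,-1],[0,0,0,0,0,35,-1],[0,0,-2,-5,20,25,-1],[0,0,-2,-5,35,0,-1],[0,0,-2,-5,40,0,-1],[0,0,-2,-5,45,0,-1],[0,0,-2,-5,45,0,-1]]'; python3 -m inch '[[0,0,-2,-5,45,0,-1],[0,0,-2,-5,45,0,-1],[0,0,-2,-5,45,0,-1],[0,0,-2,-5,45,0,-1],[0,0,-2,-5,45,0,-1],[0,0,-2,-5,45,0,-1],[0,0,-2,-4,40,0,-1],[0,0,0,0,24,0,-1],[0,0,0,0,0,0,-1],[0,0,0,0,0,0,-1]]'
cat > chk.py <<'E'
from holder import *
import sys
s=state();p=s['eef_pos'];print(p.round(1),s['tcp_rot'].round(4),'op',round(s['opening'],3),s['ft_force'].round(1))
c=viewer.read_camera('wrist');save(c,sys.argv[1])
P=holder(c)
q=P-p; za=p[2]+36.7
k=(abs(q[:,1])<22)&(abs(q[:,0]+3)<75)&(P[:,2]>za-6)&(P[:,2]<za+16)&(q[:,0]<-20)
V=P[k]
for lo in range(-70,-15,8):
    j=(V[:,0]-p[0]>=lo)&(V[:,0]-p[0]<lo+8)
    if j.sum()>20: print(lo,j.sum(),'y',np.percentile(V[j,1],[2,98]).round(1),np.percentile(V[j,1],[2,98]).mean().round(1),'z',np.percentile(V[j,2],[50,97]).round(1))
print('cap end x',np.percentile(V[:,0],.5).round(1))
E
python3 chk.py w6.png
```

```text
t: 10.3
eef_pos: [552.7, -50.8, 172.5]
tcp_rot: [3.141, 0.0, 1.82]
ft_force: [0.6, -0.2, -1.2]
opening: 0.284
t: 11.3
eef_pos: [518.9, 281.8, 171.8]
tcp_rot: [3.141, 0.0, 1.579]
ft_force: [0.1, -0.4, -0.7]
opening: 0.289
[518.9 281.8 171.8] [3.1414e+00 1.0000e-04 1.5793e+00] op 0.289 [ 0.1 -0.4 -0.7]Traceback (most recent call last):
  File "chk.py", line 5, in <module>
    P=holder(c)
  File "holder.py", line 10, in holder
    ma,mb=mid(a),mid(b)
                 ~~~^^^
  File "holder.py", line 9, in <lambda>
    mid=lambda q:(np.percentile(q,1,axis=0)+np.percentile(q,99,axis=0))/2
                  ~~~~~~~~~~~~~^^^^^^^^^^^^
    return _quantile_unchecked(
        a, q, axis, out, overwrite_input, method, keepdims, weights)
    return _ureduce(a,
                    func=_quantile_ureduce_func,
    ...<5 lines>...
                    overwrite_input=overwrite_input,
                    method=method)
    r = func(a, **kwargs)
    result = _quantile(arr,
                       quantiles=q,
    ...<2 lines>...
                       out=out,
                       weights=wgt)
    slices_having_nans = np.isnan(arr[-1, ...])
                                  ~~~^^^^^^^^^
IndexError: index -1 is out of bounds for axis 0 with size 0
```

View pics/w6.png

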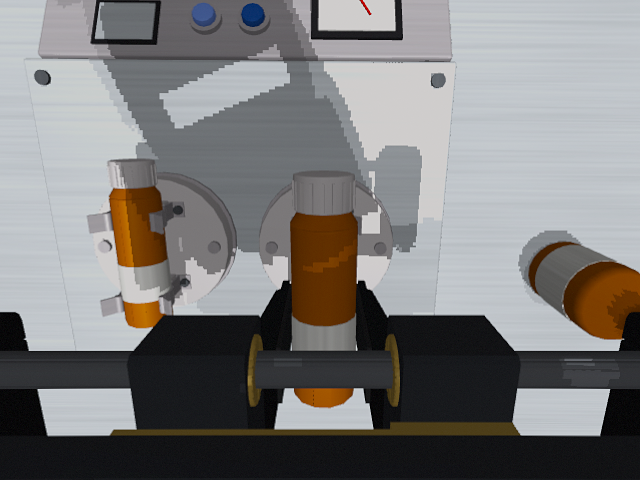

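The vial is held level at (323, 285), cap towards the panel, with the empty disc underneath it. The clips are hidden, so I'll fit the vial axis on its own and the disc where it shows.

```bash
sed -i 's/    a=C\[C/    if len(C)<100 or C[:,0].max()<x+15: print("disc only",round(x,1),round(y,1),round(r,1),len(D)); return P\n    a=C[C/' holder.py; python3 chk.py w7.png
```

```text
[519.2 281.2 171.8] [3.1414e+00 1.0000e-04 1.5783e+00] op 0.29 [-0.4 -0.5 -0.3]
disc only 516.3 283.0 45.0 5046
-70 284 y [270.5 291. ] 280.7 z [211.1 219.3]
-62 1380 y [268.9 292.5] 280.7 z [218.8 221.2]
-54 1233 y [268.8 292.3] 280.6 z [218.6 221.1]
-46 1478 y [268.1 293.6] 280.9 z [219.6 222.5]
-38 1319 y [268.4 293.9] 281.1 z [220.4 222.7]
-30 1267 y [268.3 293.7] 281.0 z [220.4 222.7]
-22 311 y [268.2 293.8] 281.0 z [220.2 222.8]
cap end x 456.9
```

Measured with the same camera, the vial axis is at y=281.1 and the holder at 282.9. In x it is at 515.9 against 516, it is level, and yaw agrees. I'll correct +1.8 mm in y and lower it to just above the clips.

```bash
python3 -m inch '[[0,0,0,0,1.8,0,-1],[0,0,0,0,0,-15,-1],[0,0,0,0,0,-18,-1],[0,0,0,0,0,-8,-1],[0,0,0,0,0,-4,-1],[0,0,0,0,0,0,-1],[0,0,0,0,0,0,-1]]'; python3 chk.py w8.png
```

```text
t: 12.1
eef_pos: [519.6, 283.6, 126.9]
tcp_rot: [3.141, -0.0, 1.578]
ft_force: [-0.8, 0.1, -1.3]
opening: 0.289
[519.6 283.6 126.9] [ 3.1408e+00 -4.0000e-04  1.5780e+00] op 0.289 [-0.8  0.1 -1.3]
disc 516.4 283.0 r 45.0 n 6985 zmed 108.8
clips [490.2 283.1 156.8] [541.5 283.6 151. ] mid [515.8 283.4 153.9] yaw 0.59 zmax 164.9 743
-70 290 y [273.1 293.5] 283.3 z [166.2 174.7]
-62 1383 y [271.3 295. ] 283.1 z [173.9 176.2]
-54 1234 y [271.2 294.7] 283.0 z [173.7 176.2]
-46 1483 y [270.5 295.9] 283.2 z [174.7 177.6]
-38 1318 y [270.8 296.3] 283.5 z [175.5 177.8]
-30 1265 y [270.7 296.1] 283.4 z [175.5 177.8]
-22 310 y [270.6 296.2] 283.4 z [175.4 177.9]
cap end x 457.3
```

The vial is within 0.5 mm of centre. I'll nudge it -0.4 mm and press straight down gradually.

```bash
python3 -m inch '[[0,0,0,-0.3,-0.4,-3,-1],[0,0,0,0,0,-3,-1],[0,0,0,0,0,-3,-1],[0,0,0,0,0,-2,-1]]'; python3 -m inch '[[0,0,0,0,0,-2,-1],[0,0,0,0,0,-2,-1],[0,0,0,0,0,-2,-1]]'; python3 -m inch '[[0,0,0,0,0,-2,-1],[0,0,0,0,0,-2,-1],[0,0,0,0,0,0,-1]]'
```

```text
t: 12.55
eef_pos: [519.6, 283.5, 116.1]
tcp_rot: [3.14, -0.001, 1.578]
ft_force: [-1.0, -1.3, 13.6]
opening: 0.287
t: 12.85
eef_pos: [520.3, 283.6, 111.0]
tcp_rot: [3.138, -0.001, 1.578]
ft_force: [0.3, -1.8, 14.9]
opening: 0.286
t: 13.15
eef_pos: [519.9, 283.3, 105.8]
tcp_rot: [3.139, -0.001, 1.578]
ft_force: [2.4, -1.1, 4.4]
opening: 0.288
```

The force peaked at about 15 N and then fell to 4 N, so the snap has begun. I'll go on to the seat, at a reported z of about 99.

```bash
python3 -m inch '[[0,0,0,0,0,-2,-1],[0,0,0,0,0,-2,-1],[0,0,0,0,0,0,-1]]'; python3 -m inch '[[0,0,0,0,0,-2,-1],[0,0,0,0,0,0,-1]]';python3 chk.py w9.png
```

```text
t: 13.45
eef_pos: [518.8, 283.1, 100.5]
tcp_rot: [-3.141, 0.0, 1.578]
ft_force: [2.4, 0.4, -4.5]
opening: 0.289
t: 13.65
eef_pos: [518.7, 283.2, 99.2]
tcp_rot: [-3.141, 0.0, 1.578]
ft_force: [-0.7, -0.0, 2.3]
opening: 0.289
[518.7 283.2  99.2] [-3.1409e+00  1.0000e-04  1.5781e+00] op 0.289 [-0.7 -0.   2.3]
disc 516.2 283.1 r 44.8 n 7545 zmed 108.9
clips [491.4 283.1 148.5] [535.3 283.2 148.7] mid [513.3 283.2 148.6] yaw 0.22 zmax 163.3 13680
-70 277 y [272.6 292.9] 282.8 z [138.3 147. ]
-62 1381 y [270.9 294.6] 282.7 z [146.2 148.6]
-54 1234 y [270.8 294.4] 282.6 z [146.  148.6]
-46 1483 y [270.2 295.6] 282.9 z [147. 150.]
-38 1655 y [266.1 300.1] 283.1 z [147.9 150.9]
-30 1884 y [265.2 301.1] 283.1 z [148.3 151.4]
-22 278 y [272.1 294.3] 283.2 z [148.3 150.3]
cap end x 456.4
```

The top of the glass is at 150, so the axis is at 136, which is seated height. I'll press firmly one last time, then let go and check.

```bash
python3 -m inch '[[0,0,0,0,0,-1,-1],[0,0,0,0,0,-0.5,-1],[0,0,0,0,0,0,-1]]'; python3 -m inch '[[0,0,0,0,0,1.5,-1],[0,0,0,0,0,0,0.1],[0,0,0,0,0,0,0.1],[0,0,0,0,0,0,0.1],[0,0,0,0,0,0,0.1],[0,0,0,0,0,0,0.1],[0,0,0,0,0,0,0.1]]'; python3 -m inch '[[0,0,0,0,0,10,0.1],[0,0,0,0,0,30,0.1],[0,0,0,0,0,40,0.1],[0,0,0,-20,0,40,0.1],[0,0,0,-25,0,40,0.1],[0,0,0,0,0,0,0.1],[0,0,0,0,0,0,0.1]]'
python3 - <<'E'
from h import *
s=state();print(s['eef_pos'],s['opening'])
c=viewer.read_camera('wrist');save(c,'w10.png')
P=cloud(c,np.ones((480,640),bool))
for yc in(283,173):
  V=P[(abs(P[:,1]-yc)<13.5)&(abs(P[:,0]-506)<60)&(P[:,2]>140)&(P[:,2]<170)]
  print(yc,'x',np.percentile(V[:,0],[.5,99.5]).round(1))
  for lo in range(450,560,10):
    j=(V[:,0]>=lo)&(V[:,0]<lo+10)
    if j.sum()>20:
      t=V[j];m=t[t[:,2]>np.percentile(t[:,2],97)-3]
      print(lo,j.sum(),'y',m[:,1].mean().round(1),'z97',np.percentile(t[:,2],97).round(1))
E
```

```text
t: 14.0
eef_pos: [518.8, 283.2, 99.1]
tcp_rot: [3.141, -0.0, 1.578]
ft_force: [-5.8, -2.7, 15.9]
opening: 0.283
t: 14.7
eef_pos: [519.0, 283.2, 99.2]
tcp_rot: [-3.142, -0.0, 1.578]
ft_force: [0.4, -0.7, -0.1]
opening: 0.547
t: 15.4
eef_pos: [473.9, 283.3, 260.6]
tcp_rot: [3.139, -0.001, 1.579]
ft_force: [-0.0, 0.8, 0.4]
opening: 0.551
[473.90334969 283.34575263 260.62725676] 0.5510067604388258
283 x [456.3 553. ]
450 169 y 283.1 z97 148.6
460 354 y 282.6 z97 148.8
470 383 y 282.8 z97 149.7
480 397 y 283.0 z97 150.2
490 380 y 283.1 z97 150.3
500 369 y 282.9 z97 150.1
510 373 y 283.1 z97 150.3
520 361 y 283.1 z97 150.6
530 359 y 282.8 z97 150.6
540 330 y 283.2 z97 150.1
550 118 y 283.4 z97 150.3
173 x [458.  547.8]
450 109 y 173.5 z97 148.6
460 362 y 173.7 z97 149.0
470 380 y 173.5 z97 149.9
480 408 y 173.8 z97 150.4
490 391 y 172.8 z97 150.4
500 378 y 173.6 z97 150.4
510 371 y 173.6 z97 150.5
520 360 y 173.5 z97 150.8
530 371 y 173.6 z97 150.9
540 246 y 173.2 z97 150.6
```

View pics/w10.png

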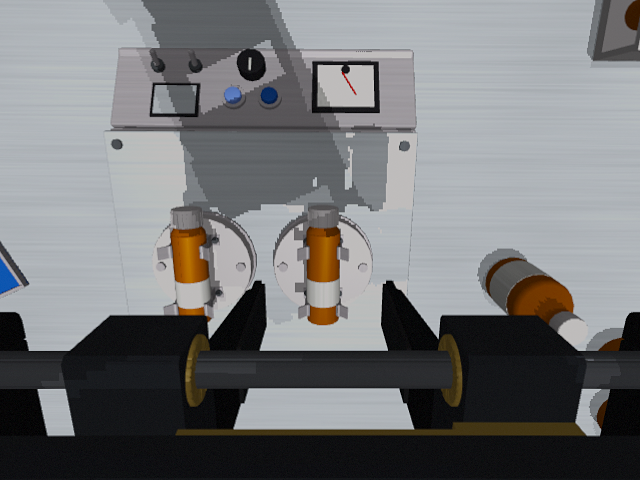

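The picture shows the amber vial clipped in at (323, 267), level, with the same profile as the loaded vial at (190, 265). The cap points to the panel, and the gripper is clear and empty. I'll hand in.

Run:
```python
from h import *
print(ticket.job_done())
```

```text
the job is handed in; nothing more can be done
None
```

The amber vial is clipped into the empty holder with its cap towards the control panel. I let go of it, moved the gripper clear, and handed the job in at about 15.5 s.

**First grasp:** It closed just above the vial. Both cameras showed the real fingertips about 27 mm short of the reported TCP, and a few millimetres off to the side. I worked with the measured offset from then on, and the second grasp held (opening 0.287, about 27 mm).

**Pressing:** The force rose to about 15 N, then dropped as the clips snapped. A final press gave 16 N with no further travel.

**Last checks**, measured after release:

| Check | Result |
|---|---|
| Height | Axis about 136 mm above the table, the seated height; top within 0.3 mm of the loaded vial's, and level |
| Centre line | Within about 0.3 mm |
| Middle along the holder | About 1 mm from the holder's centre |
| Angle | Yaw under 1° |

**Not re-measured:** The loaded vial looks unmoved in the last picture. The clear vial, bottle and jar were not measured again at the end, but no contact with any of them was seen.

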